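# Index the copper pot on the polishing stand and set the brake

### The arm

A 6-joint arm with a two-finger parallel gripper is mounted at the origin on the work surface. World frame = base frame: x ahead of the robot, y to its left, z up, the work surface at z = 0. Lengths are in mm, angles in rad, forces in N, time in s.
With the tool pointing down it reaches from about 275 to 975 mm from the base axis. Payload 8.4 kg.
Tool frame: the origin (TCP) lies midway between the tips of the shut fingers; the grasp point (between the pads) lies 19 mm behind it (env.grip_depth is the distance from the TCP to the grasp point, in mm); z points along the fingers, y is the line along which they close (so a half turn about z gives the same grasp; the last joint's range is limited). The gripper opens to 92 mm and grips with 3 to 60 N. Pads are 20 mm wide; open, the fingers measure 128 mm over their backs; the gripper's body (75 mm by 189 mm) begins 69 mm behind the grasp point.
Start: joints at [-1.295, 0.353, 1.633, -0, 1.155, -0.002], TCP at [171.399, -601.041, 214.583] pointing down, gripper open.
Joint ranges: [-2.63, 2.63], [-0.92, 2.1], [0.06, 2.66], [-1.3, 4.44], [0, 2.69], [-3.02, 3.02]. Speed limits (rad/s): [2.22, 2.22, 2.79, 3.14, 3.14, 3.14].

### API

Orientations are given as a unit quaternion [x, y, z, w].
In Python, from workcell import env gives the robot as it stands.
- The arm moves only by the tool servo_tool, never from a script. Its argument "motion" is a list of rows, each an object with "travel": the shift along the world's x, y, z each as a share of 100 mm, from -1 to 1, a list of three; "angular": the turn, a rotation vector about the world's x, y, z each as a share of 180 degrees, from -1 to 1, a list of three; "gripper": the opening, from 0 (shut) to 1 (fully open). A call has 1 to 5 rows; each row shifts and turns the commanded pose from where the row before left it; what a row does not reach is not made up. A row lasts 1/12 s, in which the tool goes at most 41.7 mm and 7.16 degrees, less where a joint would pass 70% of its speed; a pose out of reach is approached as far as the arm can. A call with a number of a shift or a turn outside -1 to 1 is refused whole. A call with a gripper value outside its range is refused whole. The fingers move at their own pace and stop on an object; "squeeze" is the grip in N (left out, the last holds). Time passes only in rows, so rows that do not move let the fingers close. It gives the time, the measured TCP pose, the force, the opening and the grip force at its end, in the units of the state.
- env.get_state(): the state, without advancing time (a new reading comes with each control period).
- env.grab_frame(name): name is "scene" or "top" or "wrist"; returns the picture (480x640x3 uint8, red, green, blue); there is no depth.
- env.camera_info(name): a dict with "mtx" (3x3 intrinsics, pixels), "rvec" (rotation vector, rad) and "tvec" (3), from world to camera coordinates, as OpenCV has them. Camera axes: x right, y down, z forward; pixel columns grow to the right and rows downward; lengths in mm; the calibration is good to about 2 mm. A picture is of the moment at which its call begins: read the wrist's pose just before it. camera_info takes no time and is no camera call; for the wrist camera it gives the pose at the moment of the call.
- env.hand_in(): hands the job in; it is judged then, once.
The state is a dict: "time_s": time; "joint_positions": joint angles; "dq": joint speeds; "tau": joint torques, N m; "ee_pos": TCP position; "ee_rot": TCP orientation; "force": force on the tool from outside, world axes, zero at the start; "torque": the same for the moment, N m; "gripper_width": finger opening in mm; "finger_force": force on a finger pad.
Only numpy, scipy, OpenCV 4.12 (cv2) and the standard library are available. Lean on these libraries where they do the work, as an engineer would, in place of code of your own. Each camera call takes 0.05 s, during which the arm holds its last target. There are 200 camera calls.

### The job

Turn the spoked turntable by pushing one of its spokes with a finger until the brass outlet on the side of the copper pot points straight at the upright setting post, then push the brake lever all the way over, away from the robot, so that the pot stays set for polishing. The pot is freshly cleaned: do not touch it or unseat it, it only rides round on the turntable, and leave the other things on the bench where they are. Finish with the hand clear of everything.

Things in the scene. Friction and masses are not known exactly. Their poses are not given: they have to be found in the camera images.
- stand: fixed polishing stand; origin on the turntable's vertical axis at bench level, +x away from the robot (yaw within 0.25 rad). Base plate 10 mm thick, 200 mm wide in x, in y from -300 to +100 mm. On it a bearing block 110 mm wide, and the turntable: aluminium disc 136 mm wide, z 60 to 72 mm, with a 6 mm seat rim round the pot's foot and four spokes at right angles
- brake_pivot (a point): pivot of the brake lever, at (0, -240, 32) mm in the stand's frame; the pivot line lies along the stand's y. The lever's block is 70 x 50 mm (x, y), its top 35 mm above the bench
- turntable (a joint): angle of the turntable on the stand (rad), growing counterclockwise from above; spoke 0 lies along the stand's +x at 0. It turns freely both ways without end (far beyond one turn) against friction (about 0.22 N m, so about 2 N at a spoke) and stays where it is left; the brake lever does not move it
- spoke0 (a point): centre of the black ball (22 mm wide) on the end of turntable spoke 0, 155 mm from the axis, 66 mm above the bench. The spoke is a round bar 14 mm thick that runs level from here to the disc; free below it down to the base plate (10 mm) or bench
- spoke1 (a point): centre of the black ball (22 mm wide) on the end of turntable spoke 1, 155 mm from the axis, 66 mm above the bench. The spoke is a round bar 14 mm thick that runs level from here to the disc; free below it down to the base plate (10 mm) or bench
- spoke2 (a point): centre of the black ball (22 mm wide) on the end of turntable spoke 2, 155 mm from the axis, 66 mm above the bench. The spoke is a round bar 14 mm thick that runs level from here to the disc; free below it down to the base plate (10 mm) or bench
- spoke3 (a point): centre of the black ball (22 mm wide) on the end of turntable spoke 3, 155 mm from the axis, 66 mm above the bench. The spoke is a round bar 14 mm thick that runs level from here to the disc; free below it down to the base plate (10 mm) or bench
- pot: loose copper pot, 0.5 to 0.9 kg, seated in the turntable's rim and turning with it. Origin: centre of its foot (brass flange 102 mm wide, 8 mm high), 72 mm above the bench on the turntable's axis (within 2 mm). Copper body 84 mm wide with a domed top, 110 mm high in all. Its own +x axis is the direction in which its outlet points
- outlet (a point): centre of the outer face of the pot's only side outlet, a brass stub with a 26 mm flange, 62 mm from the pot's axis, 52 mm above its foot
- post: fixed setting post: bare steel rod 14 mm thick and 130 mm high on a round dark steel foot 60 mm wide, 18 mm high, standing on the bench about 240 mm from the turntable's axis. Origin: centre of the foot, at bench level
- brake (a joint): brake lever angle (rad): 0 leaning 0.5 rad towards the robot (stand's -x), 1.0 at its stop leaning 0.5 rad away from the robot (stand's +x). It starts between 0 and 0.2, moves with under 1.5 N at its ball and stays where it is left
- brake_tip (a point): centre of the black ball (26 mm wide) on the brake lever, 90 mm from its pivot; the stem is 10 mm thick; about 111 to 122 mm above the bench
- tin: bystander: loose tin 54 mm wide, 85 mm high, about 240 mm from the turntable's axis; origin under its centre
- jar: bystander: loose glass jar 64 mm wide, 90 mm high; origin under its centre
- collar: bystander: loose brass ring 32 mm wide, 12 mm high, on the stand's base plate; origin under its centre
- wrench: bystander: loose wrench lying on the bench, about 180 mm long, along its x
- screwdriver: bystander: loose screwdriver lying on the bench, about 200 mm long, along its x
- pad: bystander: loose round sanding pad 96 mm wide, 16 mm high; origin under its centre
Mind the look-alikes: they are no part of the job. There is more than one size of the pot; the job needs the smallest.

How it is judged (in metres and radians):
On the way, in this order (a step that is already met when the one before it is completed fails the run):
1. the outlet points at the setting post, the turntable at rest (y of post in the frame of pot between -0.018 and 0.018 m and x of post in the frame of pot above 0.1 m and velocity of joint turntable between -0.03 and 0.03 rad/s), for 0.3 s.
2. the brake lever is over at its far stop (value of joint brake above 0.9 rad), for 0.2 s.
At the end, for the whole second after the job is handed in: The pot's outlet direction passes within 18 mm of the setting post's axis (about 4 degrees), on the outlet's side; the brake lever is past 0.9 of its 1.0 rad; the pot is at rest, upright and in its seat (within 6 mm of the axis) (y of post in the frame of pot between -0.018 and 0.018 m and x of post in the frame of pot above 0.1 m and value of joint brake above 0.9 rad and velocity of joint turntable between -0.02 and 0.02 rad/s and linear speed of pot below 0.01 m/s and z of pot in the frame of stand between 0.066 and 0.078 m and horizontal distance between pot and stand below 0.006 m and angle between pot's own z axis and vertical below 0.05 rad); the robot touches nothing.
It fails at once if the pot is touched by the robot (contact force between any of the fingers, the arm and pot above 0.5 N).
It fails at once if the pot is lifted, tipped or out of its seat (z of pot in the frame of stand above 0.08 m or angle between pot's own z axis and vertical above 0.12 rad or horizontal distance between pot and stand above 0.012 m).
It fails at once if the brake is set before the outlet points at the post (value of joint brake above 0.6 rad and not (y of post in the frame of pot between -0.018 and 0.018 m and x of post in the frame of pot above 0.1 m)).
It fails at once if a bystander is moved more than 15 mm (distance of any of tin, jar, collar, wrench, screwdriver, pad from where it was at the start of the episode above 0.015 m).
It also fails if it takes over 64 s, if anything falls off the work surface, if the arm or the gripper's body presses on something with over 40 N, if the wrist force passes 120 N, or if a joint passes its speed limit or range.

## Working session

There is one attempt and no reset: what is moved stays moved. The work goes in short steps, Python scripts to look and compute and a tool call to move; the robot and the scene stay as the last step left them, time stands still between calls to the robot, and variables do not carry over. Pictures are saved under pics/ and viewed, at most 12 in all, crops included, and the job is handed in when it is done.

Besides the shell and the picture viewer there is one more tool, called after ">>>" as a command line: name --argument value ..., lists and objects as JSON in quotes. servo_tool: Moves the arm, as the interface text tells. Shift numbers are shares of 100 mm and turn numbers shares of 180 degrees, none past 1 either way. Its arguments: {"type":"object","properties":{"motion":{"type":"array"},"squeeze":{"type":"number"}},"required":["motion"]}

```bash
mkdir -p pics; cat > h.py <<'E'
import numpy as np, cv2
from workcell import env
def cam(n):
    c=env.camera_info(n); R=cv2.Rodrigues(np.array(c["rvec"],float))[0]
    return np.array(c["mtx"],float),R,np.array(c["tvec"],float).ravel()
def onplane(n,u,v,z):
    K,R,t=cam(n); C=-R.T@t; d=R.T@np.linalg.inv(K)@[u,v,1]
    return C+d*(z-C[2])/d[2]
def proj(n,P):
    K,R,t=cam(n); p=K@(R@np.array(P,float)+t); return p[:2]/p[2]
def save(n,f):
    im=env.grab_frame(n); cv2.imwrite("pics/"+f,im[:,:,::-1]); return im
E
python3 - <<'E'
from h import *
save("top","top1.png");save("scene","scene1.png")
for n in("top","scene"):
    K,R,t=cam(n);print(n,-R.T@t,K[0,0])
print(env.get_state())
E
```

```text
top [ 455.09262586   92.14358414 1053.27042488] 477.03958335368793
scene [1022.24779998 -350.4024331   549.05019492] 444.93117508481174
{'time_s': 0.1, 'joint_positions': array([-1.29541271e+00,  3.53574390e-01,  1.63407194e+00,  1.58647989e-05,
        1.15522605e+00, -2.42871603e-03]), 'dq': array([-0.00057414, -0.00199946, -0.00066427,  0.00107567, -0.00194099,
        0.00185951]), 'tau': array([ 6.67148743e-04, -5.94908094e+01, -3.34932411e+01,  6.99115125e-02,
        1.83433061e-02, -1.96106171e-07]), 'ee_pos': array([ 171.26922287, -600.59236007,  213.93637885]), 'ee_rot': array([ 9.90368282e-01,  1.38456697e-01, -7.98687832e-05, -6.34903774e-04]), 'force': array([ 0.02306486, -1.20918599,  0.51321988]), 'torque': array([-0.03883903, -0.01303168,  0.03201606]), 'finger_force': 0.0, 'gripper_width': 91.74023583871941}
```

View pics/top1.png

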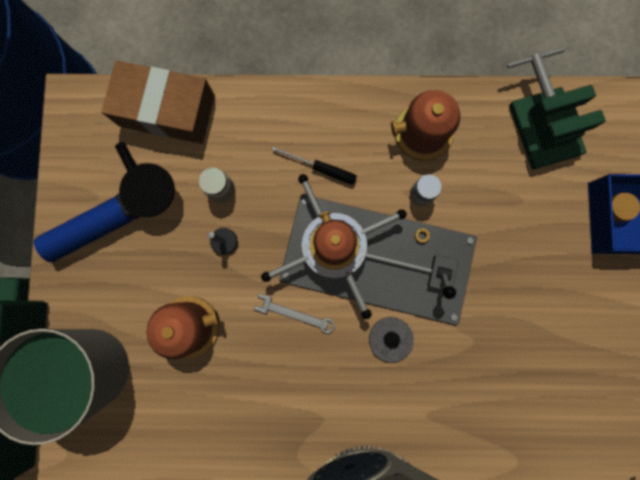

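View pics/scene1.png

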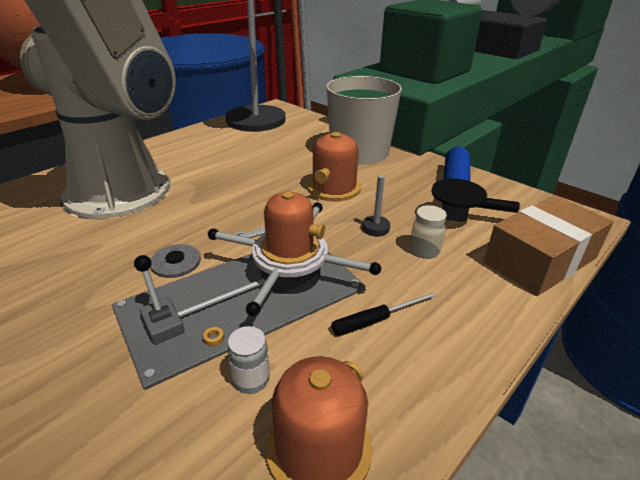

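Top view (image up = +x, left = +y): the small pot is at (335,243) with its outlet at about (327,217). The spoke balls are at (303,179), (402,214), (366,314) and (266,277). The post foot is at (226,241), and the brake ball at (449,292). The larger pots at (430,120) and (180,330) are look-alikes.

```bash
cat >> h.py <<'E'
def tri(a,ua,b,ub):
    A=[];y=[]
    for n,u in((a,ua),(b,ub)):
        K,R,t=cam(n);P=K@np.c_[R,t]
        for i in(0,1): r=u[i]*P[2]-P[i];A.append(r[:3]);y.append(-r[3])
    X=np.linalg.lstsq(np.array(A),np.array(y),rcond=None)[0]
    return X,max(np.linalg.norm(proj(n,X)-u) for n,u in((a,ua),(b,ub)))
def blob(im,c,rad,f):
    m=f(im.astype(int))
    m=m.astype(np.uint8); w=np.zeros_like(m); cv2.circle(w,c,rad,1,-1); m=m&w
    n,l,s,ce=cv2.connectedComponentsWithStats(m)
    i=1+s[1:,4].argmax(); return ce[i],s[i]
dark=lambda im:im.max(2)<45
brass=lambda im:(im[...,0]>110)&(im[...,0]<1.75*im[...,1])&(im[...,1]>1.6*im[...,2])
E
python3 - <<'E'
from h import *
t=cv2.imread("pics/top1.png")[:,:,::-1]; s=cv2.imread("pics/scene1.png")[:,:,::-1]
T=[(303,179),(402,214),(366,314),(266,277)];S=[(375,268),(253,309),(214,234),(318,209)]
P=[]
for a,b in zip(T,S):
    ca,sa=blob(t,a,9,dark);cb,sb=blob(s,b,9,dark)
    p=onplane("top",*ca,66);P.append(p);print(ca,sa[4],cb,sb[4],p[:2].round(1),tri("top",ca,"scene",cb))
P=np.array(P);c=P.mean(0);print("axis",c,[np.hypot(*(p-c)[:2]).round(1) for p in P],[np.degrees(np.arctan2(p[1]-c[1],p[0]-c[0])).round(1) for p in P])
ca,sa=blob(t,(449,292),12,dark);cb,sb=blob(s,(144,263),11,dark);print("brake",ca,sa[4],cb,sb[4],tri("top",ca,"scene",cb))
print("post foot px",blob(t,(226,241),18,lambda i:i.max(2)<75),blob(s,(376,226),18,lambda i:i.max(2)<75))
for n,im,q in(("t",t,(327,217)),("s",s,(318,231))): print("outlet",n,blob(im,q,12,brass))
o=np.hstack([cv2.resize(t[180:340,190:350],(400,400),interpolation=2),cv2.resize(s[160:260,290:390],(400,400),interpolation=2)])
cv2.imwrite("pics/crop1.png",o[:,:,::-1])
E
```

```text
[302.44680851 178.27659574] 47 [374.67326733 268.1980198 ] 101 [686.9 141.5] (array([688.02117803, 142.36682948,  65.28939844]), np.float64(0.8332772650106776))
[401.68627451 213.90196078] 51 [252.83333333 309.35555556] 180 [612.9 -67.1] (array([614.54259616, -65.61037084,  64.27271032]), np.float64(1.6842682822441013))
[365.33333333 314.15151515] 66 [211.86956522 233.57971014] 69 [405.1   8.5] (array([405.4081874 ,   8.9632213 ,  65.07647903]), np.float64(0.3879199609781252))
[265.43137255 276.70588235] 51 [317.77142857 205.57142857] 35 [478.8 214.7] (array([480.55673105, 216.28908095,  68.55086549]), np.float64(1.45440441913156))
axis [545.94707248  74.39073095  66.        ] [np.float64(156.1), np.float64(156.5), np.float64(155.5), np.float64(155.5)] [np.float64(25.4), np.float64(-64.7), np.float64(-154.9), np.float64(115.6)]
brake [446.17961165 291.51456311] 206 [142.30348259 263.0199005 ] 201 (array([ 452.78081515, -146.38186969,  109.90405099]), np.float64(0.5381945370445573))
post foot px (array([224.06089744, 242.44711538]), array([210, 228,  28,  32, 624], dtype=int32)) (array([374.71459227, 225.62875536]), array([359, 208,  31,  29, 466], dtype=int32))
outlet t (array([325.54545455, 216.40909091]), array([321, 212,   9,  10,  44], dtype=int32))
outlet s (array([316.27480916, 228.89312977]), array([308, 224,  18,  13, 131], dtype=int32))
```

View pics/crop1.png

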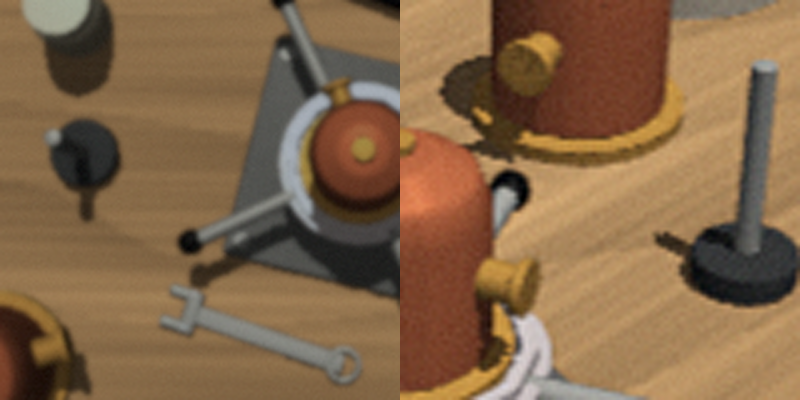

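The crops show the outlet face at top-view px (324,215) and scene px (323,231). The post's rod top is at top px (211,235) and scene px (381,177). Its foot is at top px (224,241).

```bash
python3 - <<'E'
from h import *
ax=np.array([546,74.4])
def ang(p):d=np.array(p[:2])-ax;return np.degrees(np.arctan2(d[1],d[0])).round(1),np.hypot(*d).round(1)
for nm,p in [("foot18",onplane("top",224,241,18)),("rodtop130",onplane("top",211.2,234.8,130)),("rod tri",tri("top",(211.2,234.8),"scene",(381.2,177))[0]),("foot scene",onplane("scene",377,222.5,18)),
 ("outlet top",onplane("top",324,215,124)),("outlet scene",onplane("scene",323,231,124)),("outlet tri",tri("top",(324,215),"scene",(323,231))[0]),("blobtop",onplane("top",325.5,216.4,130)),("knob",onplane("top",335.5,239.5,182))]:
  print(nm,p.round(1),ang(p))
print(proj("top",[546,74.4,182]))
E
```

```text
foot18 [556.7 313.3  18. ] (np.float64(87.4), np.float64(239.1))
rodtop130 [557.6 314.9 130. ] (np.float64(87.2), np.float64(240.8))
rod tri [560.1 317.7 126. ] (np.float64(86.7), np.float64(243.7))
foot scene [564.6 318.1  18. ] (np.float64(85.6), np.float64(244.4))
outlet top [599.9  94.9 124. ] (np.float64(20.9), np.float64(57.7))
outlet scene [607.2 100.5 124. ] (np.float64(23.1), np.float64(66.5))
outlet tri [603.   98.  122.6] (np.float64(22.5), np.float64(61.7))
blobtop [596.2  92.  130. ] (np.float64(19.3), np.float64(53.2))
knob [545.6  73.2 182. ] (np.float64(-107.3), np.float64(1.3))
[334.82710512 239.28418788]
```

>>> servo_tool --motion '[{"travel": [0.14, 0.38, 0], "angular": [0, 0, 0], "gripper": 0}, {"travel": [0.14, 0.38, 0], "angular": [0, 0, 0], "gripper": 0}, {"travel": [0.14, 0.38, 0], "angular": [0, 0, 0], "gripper": 0}, {"travel": [0.14, 0.38, 0], "angular": [0, 0, 0], "gripper": 0}, {"travel": [0.14, 0.38, 0], "angular": [0, 0, 0], "gripper": 0}]'

```text
time_s: 0.52
ee_pos: [241.4, -409.0, 214.2]
ee_rot: [0.99, 0.138, -0.0, -0.0]
force: [1.2, -1.1, 0.5]
gripper_width: 60.4
finger_force: 0.0
```

>>> servo_tool --motion '[{"travel": [0.14, 0.38, 0], "angular": [0, 0, 0], "gripper": 0}, {"travel": [0.14, 0.38, 0], "angular": [0, 0, 0], "gripper": 0}, {"travel": [0.14, 0.38, 0], "angular": [0, 0, 0], "gripper": 0}, {"travel": [0.14, 0.38, 0], "angular": [0, 0, 0], "gripper": 0}, {"travel": [0.14, 0.38, 0], "angular": [0, 0, 0], "gripper": 0}]'

```text
time_s: 0.93
ee_pos: [311.3, -219.2, 214.5]
ee_rot: [0.99, 0.138, 0.0, 0.0]
force: [1.7, -0.6, 0.4]
gripper_width: 27.6
finger_force: 0.0
```

>>> servo_tool --motion '[{"travel": [0.14, 0.38, 0], "angular": [0, 0, 0], "gripper": 0}, {"travel": [0.14, 0.38, 0], "angular": [0, 0, 0], "gripper": 0}, {"travel": [0.14, 0.38, 0], "angular": [0, 0, 0], "gripper": 0}, {"travel": [0.14, 0.38, 0], "angular": [0, 0, 0], "gripper": 0}, {"travel": [0, 0, 0], "angular": [0, 0, 0], "gripper": 0}]'

```text
time_s: 1.35
ee_pos: [369.1, -63.2, 214.7]
ee_rot: [0.99, 0.142, 0.001, -0.001]
force: [0.3, -0.7, -0.9]
gripper_width: 0.4
finger_force: 0.0
```

>>> servo_tool --motion '[{"travel": [0.12, 0.39, 0], "angular": [0, 0, 0], "gripper": 0}, {"travel": [0.12, 0.39, 0], "angular": [0, 0, 0], "gripper": 0}, {"travel": [0.12, 0.39, 0], "angular": [0, 0, 0], "gripper": 0}, {"travel": [0, 0, 0], "angular": [0, 0, 0], "gripper": 0}, {"travel": [0, 0, 0], "angular": [0, 0, 0], "gripper": 0}]'

```text
time_s: 1.77
ee_pos: [403.4, 49.5, 214.3]
ee_rot: [0.99, 0.141, -0.0, 0.0]
force: [0.6, -0.5, 0.4]
gripper_width: 0.8
finger_force: 0.0
```

```bash
python3 - <<'E'
from h import *
print(env.get_state()["ee_pos"],env.get_state()["joint_positions"])
save("wrist","wrist1.png"); print(proj("wrist",[546,74,66]))
E
```

```text
[403.43538326  49.53972717 214.32888261] [ 1.18537332e-01  1.75416348e-03  2.06917452e+00 -5.75274509e-05
  1.07132656e+00  1.40700573e+00]
[333.22253837  48.25097956]
```

View pics/wrist1.png

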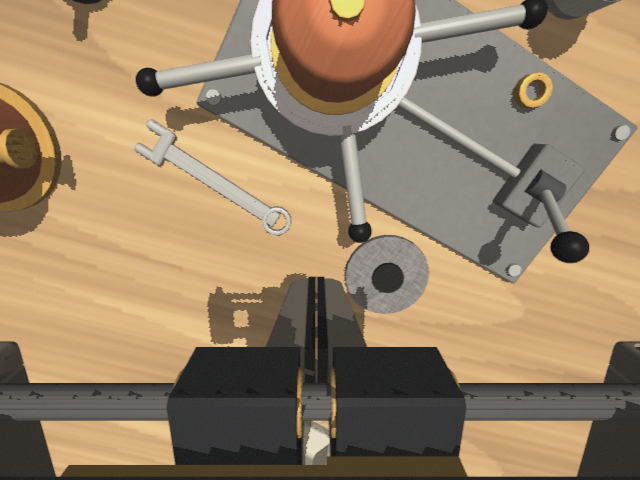

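The wrist view shows the target spoke's ball at (360,232), with the shut fingertips at (315,280), clear on its clockwise side. I'll descend there.

>>> servo_tool --motion '[{"travel": [0, 0.03, -0.4], "angular": [0, 0, 0], "gripper": 0}, {"travel": [0, 0, -0.4], "angular": [0, 0, 0], "gripper": 0}, {"travel": [0, 0, -0.4], "angular": [0, 0, 0], "gripper": 0}, {"travel": [0, 0, -0.39], "angular": [0, 0, 0], "gripper": 0}, {"travel": [0, 0, 0], "angular": [0, 0, 0.03], "gripper": 0}]'

```text
time_s: 2.23
ee_pos: [398.1, 48.6, 49.5]
ee_rot: [0.983, 0.183, -0.006, -0.0]
force: [-0.2, -0.2, -0.3]
gripper_width: 0.3
finger_force: 0.0
```

```bash
python3 - <<'E'
from h import *
s=env.get_state();print(s["ee_pos"],s["force"])
# arc waypoints: finger angle f (deg), r=130
ax=np.array([546,74.4])
for f in range(-175,-94,5):
    a=np.radians(f);print(f,(ax+130*np.array([np.cos(a),np.sin(a)])).round(0),end=' ')
E
```

```text
[398.07316598  48.59308733  49.51777059] [-0.19941348 -0.23781873 -0.26052935]
-175 [416.  63.] -170 [418.  52.] -165 [420.  41.] -160 [424.  30.] -155 [428.  19.] -150 [433.   9.] -145 [440.  -0.] -140 [446.  -9.] -135 [454. -18.] -130 [462. -25.] -125 [471. -32.] -120 [481. -38.] -115 [491. -43.] -110 [502. -48.] -105 [512. -51.] -100 [523. -54.] -95 [535. -55.]
```

>>> servo_tool --motion '[{"travel": [0.1, -0.02, 0], "angular": [0, 0, 0.01], "gripper": 0}, {"travel": [0.06, -0.09, 0], "angular": [0, 0, 0.01], "gripper": 0}, {"travel": [0.02, -0.055, 0], "angular": [0, 0, 0.01], "gripper": 0}, {"travel": [0.02, -0.055, 0], "angular": [0, 0, 0.01], "gripper": 0}, {"travel": [0.02, -0.055, 0], "angular": [0, 0, 0.015], "gripper": 0}]'

```text
time_s: 2.65
ee_pos: [424.9, 21.5, 55.5]
ee_rot: [0.963, 0.268, -0.0, -0.0]
force: [0.2, 1.8, -0.1]
gripper_width: 0.5
finger_force: 0.9
```

>>> servo_tool --motion '[{"travel": [0.015, -0.045, 0], "angular": [0, 0, 0.01], "gripper": 0}, {"travel": [0.025, -0.05, 0], "angular": [0, 0, 0.015], "gripper": 0}, {"travel": [0.025, -0.05, 0], "angular": [0, 0, 0.015], "gripper": 0}, {"travel": [0.06, -0.095, 0], "angular": [0, 0, 0.028], "gripper": 0}, {"travel": [0.07, -0.09, 0], "angular": [0, 0, 0.028], "gripper": 0}]'

```text
time_s: 3.07
ee_pos: [443.7, -11.5, 55.5]
ee_rot: [0.911, 0.412, -0.001, -0.0]
force: [-1.0, 2.2, -0.3]
gripper_width: 0.7
finger_force: 1.0
```

```bash
cat >> h.py <<'E'
def status(f):
    s=env.get_state();ax=np.array([546,74.4]);d=s["ee_pos"][:2]-ax;q=s["ee_rot"]
    print("t",s["time_s"],"tcp",s["ee_pos"].round(1),"F",s["force"].round(1),"r",np.hypot(*d),"finger",np.degrees(np.arctan2(d[1],d[0])),"tooly",np.degrees(2*np.arctan2(q[1],q[0]))-90)
    t=save("top",f)
    m=dark(t.astype(int)).astype(np.uint8);n,l,st,ce=cv2.connectedComponentsWithStats(m)
    for i in range(1,n):
        if 25<st[i,4]<120 and abs(st[i,2]-st[i,3])<5:
            p=onplane("top",*ce[i],66)[:2]-ax;r=np.hypot(*p)
            if 146<r<165: print("ball",ce[i].round(1),r.round(1),"ang",np.degrees(np.arctan2(p[1],p[0])).round(1))
    return t
E
python3 -c "
from h import *
status('top2.png')"
```

```text
t 3.0667 tcp [443.7 -11.5  55.5] F [-1.   2.2 -0.3] r 133.577080194439 finger -139.99123074864968 tooly -41.40111236920966
ball [383.3 190. ] 156.4 ang -41.4
ball [278.5 195.8] 155.8 ang 48.6
ball [283.3 301.3] 155.5 ang 138.8
```

>>> servo_tool --motion '[{"travel": [0.08, -0.08, 0], "angular": [0, 0, 0.028], "gripper": 0}, {"travel": [0.08, -0.07, 0], "angular": [0, 0, 0.028], "gripper": 0}, {"travel": [0.09, -0.07, 0], "angular": [0, 0, 0.028], "gripper": 0}, {"travel": [0.1, -0.06, 0], "angular": [0, 0, 0.028], "gripper": 0}, {"travel": [0.1, -0.05, 0], "angular": [0, 0, 0.028], "gripper": 0}]'

```text
time_s: 3.53
ee_pos: [488.3, -44.5, 55.3]
ee_rot: [0.8, 0.6, -0.001, -0.001]
force: [-2.0, -0.1, 0.5]
gripper_width: 0.7
finger_force: 1.1
```

>>> servo_tool --motion '[{"travel": [0.09, -0.04, 0], "angular": [0, 0, 0.02], "gripper": 0}, {"travel": [0.06, -0.02, 0], "angular": [0, 0, 0.015], "gripper": 0}, {"travel": [0, 0, 0], "angular": [0, 0, 0], "gripper": 0}, {"travel": [0, 0, 0], "angular": [0, 0, 0], "gripper": 0}]'

```text
time_s: 3.87
ee_pos: [504.3, -49.6, 55.5]
ee_rot: [0.768, 0.641, -0.0, -0.0]
force: [-0.0, 0.3, 0.4]
gripper_width: 0.5
finger_force: 0.0
```

```bash
python3 -c "
from h import *
t=status('top3.png');s=save('scene','scene3.png')
o=np.hstack([cv2.resize(t[180:340,190:350],(400,400),interpolation=2),cv2.resize(s[160:260,290:390],(400,400),interpolation=2)])
cv2.imwrite('pics/crop3.png',o[:,:,::-1])"
```

```text
t 3.8667 tcp [504.3 -49.6  55.5] F [-0.   0.3  0.4] r 130.8542589798973 finger -108.57821732712793 tooly -10.27724908222821
ball [260.2 232.5] 155.4 ang 80.9
ball [321.3 320.5] 156.6 ang 171.2
```

View pics/crop3.png

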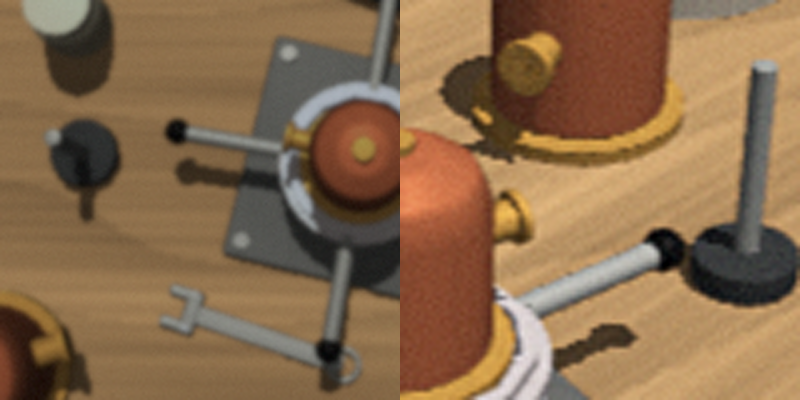

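The outlet is now close: its face is at top px (305.5,234) and scene px (320,214), just short of pointing at the post (rod top at top px 211,235).

```bash
python3 - <<'E'
from h import *
ax=np.array([546,74.4])
t=cv2.imread("pics/top3.png")[:,:,::-1]
b,st=blob(t,(308,234),9,brass);print(b,st)
X,e=tri("top",(305.5,234),"scene",(320,213.8));print(X,e)
for p in (X,onplane("top",305.5,234,124),onplane("scene",320,213.8,124),onplane("top",*b,126)):
    d=p[:2]-ax;print(p.round(1),np.degrees(np.arctan2(d[1],d[0])),np.hypot(*d))
# predicted pixels for outlet at angle a
for a in (74,78,82):
    r=np.radians(a);P=[546+62*np.cos(r),74.4+62*np.sin(r),124];print(a,proj("top",P),proj("scene",P))
E
```

```text
[308.75438596 233.98245614] [304 230  12   8  57]
[564.11596783 133.18413257 123.54276637] 2.079343217236615
[564.1 133.2 123.5] 72.87186077526759 61.51229578329926
[561.9 130.8 124. ] 74.30568720947568 58.59799324901714
[566.7 135.8 124. ] 71.38739323055285 64.79040216731762
[561.7 124.4 126. ] 72.52908606023018 52.374104260281094
74 [303.88739001 233.35581389] [317.83668416 213.42552779]
78 [303.3204984  235.47663846] [316.54386485 212.31195421]
82 [302.90317137 237.63300999] [315.12079301 211.25636793]
```

>>> servo_tool --motion '[{"travel": [0.07, -0.025, 0], "angular": [0, 0, 0.015], "gripper": 0}, {"travel": [0.07, -0.02, 0], "angular": [0, 0, 0.015], "gripper": 0}, {"travel": [0.06, -0.01, 0], "angular": [0, 0, 0.015], "gripper": 0}, {"travel": [0.04, -0.005, 0], "angular": [0, 0, 0.012], "gripper": 0}, {"travel": [0.02, 0, 0], "angular": [0, 0, 0], "gripper": 0}]'

```text
time_s: 4.38
ee_pos: [530.2, -54.7, 55.4]
ee_rot: [0.705, 0.709, -0.0, -0.0]
force: [-2.0, -1.8, 0.1]
gripper_width: 0.2
finger_force: 1.0
```

>>> servo_tool --motion '[{"travel": [0, 0, 0], "angular": [0, 0, 0], "gripper": 0}, {"travel": [0, 0, 0], "angular": [0, 0, 0], "gripper": 0}]'

```text
time_s: 4.55
ee_pos: [530.5, -54.5, 55.5]
ee_rot: [0.706, 0.708, -0.0, -0.0]
force: [-0.5, -0.1, -0.6]
gripper_width: 0.4
finger_force: 0.3
```

```bash
python3 -c "
from h import *
t=status('top4.png');s=save('scene','scene4.png')
o=np.hstack([cv2.resize(t[180:300,200:360],(400,300),interpolation=2),cv2.resize(s[150:270,280:400],(400,300),interpolation=2)]) if 0 else np.hstack([cv2.resize(t[190:290,200:320],(480,400),interpolation=2),cv2.resize(s[180:260,300:364],(320,400),interpolation=2)])
cv2.imwrite('pics/crop4.png',o[:,:,::-1])"
```

```text
t 4.55 tcp [530.5 -54.5  55.5] F [-0.5 -0.1 -0.6] r 129.8123645536962 finger -96.85700148493285 tooly 0.14025759669279125
ball [259.  246.7] 155.3 ang 91.9
ball [335.4 321.5] 156.6 ang -178.2
```

View pics/crop4.png

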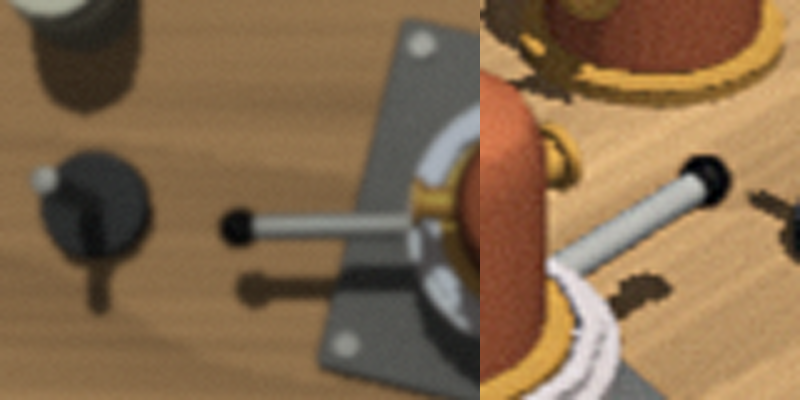

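>>> servo_tool --motion '[{"travel": [-0.3, -0.1, 0], "angular": [0, 0, 0], "gripper": 0}, {"travel": [0, -0.05, 0.3], "angular": [0, 0, 0], "gripper": 0}, {"travel": [0, 0, 0.4], "angular": [0, 0, 0], "gripper": 0}, {"travel": [0, 0, 0.4], "angular": [0, 0, 0], "gripper": 0}, {"travel": [0, 0, 0.4], "angular": [0, 0, 0], "gripper": 0}]'

```text
time_s: 5.07
ee_pos: [500.3, -69.5, 207.3]
ee_rot: [0.706, 0.708, 0.0, -0.0]
force: [0.5, -0.1, -0.4]
gripper_width: 0.6
finger_force: 0.0
```

>>> servo_tool --motion '[{"travel": [0.1, 0, 0.4], "angular": [0, 0, 0], "gripper": 0}, {"travel": [0.2, 0, 0.3], "angular": [0, 0, 0], "gripper": 0}, {"travel": [0.15, 0, 0.35], "angular": [0, 0, 0], "gripper": 0}, {"travel": [0, 0, 0], "angular": [0, 0, 0], "gripper": 0}, {"travel": [0, 0, 0], "angular": [0, 0, 0], "gripper": 0}]'

```text
time_s: 5.48
ee_pos: [547.3, -69.5, 312.5]
ee_rot: [0.706, 0.709, 0.001, 0.002]
force: [-0.8, 0.6, 0.3]
gripper_width: 0.3
finger_force: 0.0
```

```bash
python3 -c "
from h import *
status('top5.png');save('wrist','wrist5.png');K,R,t=cam('wrist');print(-R.T@t,R[2])
for P in ([546,74.4,182],[546,74.4,66],[557,314.5,130],[557,313.5,18]): print(proj('wrist',P))"
```

```text
t 5.4833 tcp [547.3 -69.5 312.5] F [-0.8  0.6  0.3] r 143.9306864960406 finger -89.47385998557165 tooly 0.22993323568736912
ball [409.3 243.3] 156.9 ang -88.0
ball [258.9 246.7] 155.5 ang 91.9
ball [335.5 321.5] 156.6 ang -178.1
[545.05862183  13.46343718 479.34773525] [-6.60076791e-04 -2.94988200e-01 -9.55500668e-01]
[318.56032198  42.77776823]
[318.04779563  67.78508458]
[ 336.73584136 -328.56010225]
[ 330.66258318 -188.48922565]
```

View pics/wrist5.png

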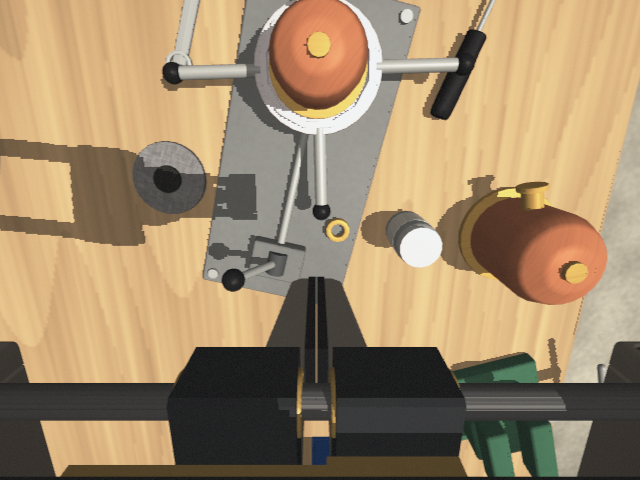

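The wrist view has the knob at (319,43), but the post is out of frame. I'll turn the hand 90° and shift it so the post and pot are both in view.

>>> servo_tool --motion '[{"travel": [-0.05, 0.2, 0], "angular": [0, 0, -0.039], "gripper": 0}, {"travel": [-0.05, 0.2, 0], "angular": [0, 0, -0.039], "gripper": 0}, {"travel": [-0.05, 0.2, 0], "angular": [0, 0, -0.039], "gripper": 0}, {"travel": [-0.05, 0.2, 0], "angular": [0, 0, -0.039], "gripper": 0}, {"travel": [-0.05, 0.2, 0], "angular": [0, 0, -0.039], "gripper": 0}]'

```text
time_s: 6.0
ee_pos: [519.0, 31.2, 308.5]
ee_rot: [0.888, 0.46, -0.002, -0.001]
force: [0.1, -0.0, 0.1]
gripper_width: 0.2
finger_force: 0.0
```

>>> servo_tool --motion '[{"travel": [-0.05, 0.2, 0], "angular": [0, 0, -0.039], "gripper": 0}, {"travel": [-0.05, 0.2, 0], "angular": [0, 0, -0.039], "gripper": 0}, {"travel": [-0.05, 0.2, 0], "angular": [0, 0, -0.039], "gripper": 0}, {"travel": [-0.05, 0.2, 0], "angular": [0, 0, -0.039], "gripper": 0}, {"travel": [-0.05, 0.2, 0], "angular": [0, 0, -0.039], "gripper": 0}]'

```text
time_s: 6.42
ee_pos: [494.0, 130.9, 308.6]
ee_rot: [0.985, 0.171, -0.002, 0.0]
force: [0.2, -0.0, 0.5]
gripper_width: 0.1
finger_force: 0.0
```

>>> servo_tool --motion '[{"travel": [-0.05, 0.2, 0], "angular": [0, 0, -0.039], "gripper": 0}, {"travel": [-0.05, 0.2, 0], "angular": [0, 0, -0.039], "gripper": 0}, {"travel": [-0.05, 0.2, 0], "angular": [0, 0, -0.03], "gripper": 0}, {"travel": [0, 0, 0], "angular": [0, 0, 0], "gripper": 0}, {"travel": [0, 0, 0], "angular": [0, 0, 0], "gripper": 0}]'

```text
time_s: 6.83
ee_pos: [479.6, 190.5, 309.0]
ee_rot: [1.0, 0.007, -0.001, 0.001]
force: [0.0, -0.3, 0.8]
gripper_width: 0.6
finger_force: 0.0
```

```bash
python3 -c "
from h import *
K,R,t=cam('wrist');print(env.get_state()['ee_pos'],-R.T@t)
for P in ([546,74.4,182],[546,74.4,66],[557,314.5,130],[557,313.5,18]): print(proj('wrist',P))
save('wrist','wrist6.png')"
```

```text
[479.58993262 190.48242029 308.97856731] [563.92170725 191.0978455  478.62676768]
[458.15228716 152.04354742]
[418.59822422 145.01728528]
[184.06357688 132.22381685]
[216.6828771  130.88906646]
```

View pics/wrist6.png

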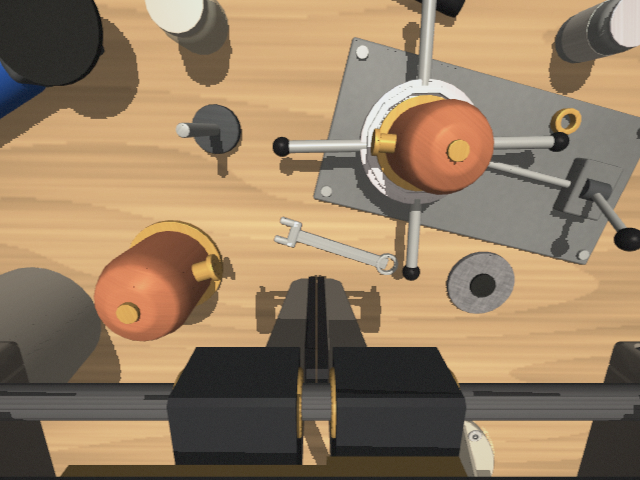

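This view shows everything needed: knob (458,150), outlet stub about (384,143), post top (183,130), and balls at (282,147), (411,272) and (559,142).

```bash
python3 - <<'E'
from h import *
w=cv2.imread("pics/wrist6.png")[:,:,::-1].astype(int)
g=lambda P:onplane("wrist",*P)
b=[onplane("wrist",*blob(w,c,13,dark)[0],66) for c in((282,147),(411,272),(559,142))]
ax=(b[0]+b[2])/2;print("axis",ax,[np.degrees(np.arctan2(*(p-ax)[1::-1])).round(1) for p in b])
k,_=blob(w,(458,150),13,brass);kn=onplane("wrist",*k,182);print("knob",k,kn)
post=blob(w,(183,130),8,lambda i:i.min(2)>130);pt=onplane("wrist",*post[0],130);print("post",post,pt)
ft=onplane("wrist",*blob(w,(218,130),28,lambda i:i.max(2)<85)[0],18);print("foot",ft)
m=brass(w);c=[]
for u in range(370,398,2):
    r=np.nonzero(m[128:160,u])[0]+128
    print(u,r.min() if len(r) else None,r.max() if len(r) else None,end='; ')
for uv in((377,143),(385,143)):
  p=onplane("wrist",*uv,124);
  for A in(ax,kn):print("\noutlet",p,np.degrees(np.arctan2(*(p-A)[1::-1])),"post",np.degrees(np.arctan2(*(pt-A)[1::-1])))
cv2.imwrite("pics/c6.png",cv2.resize(w[90:200,340:500].astype(np.uint8)[:,:,::-1],(800,550),interpolation=2))
E
```

```text
axis [547.65846436  72.36518283  66.        ] [np.float64(91.9), np.float64(-178.5), np.float64(-88.1)]
knob [458.33333333 150.06870229] [547.9825292   73.73493989 182.        ]
post (array([182.1835443 , 129.60126582]), array([175, 123,  15,  14, 158], dtype=int32)) [559.86105691 315.5567497  130.        ]
foot [550.90897537 315.01919158  18.        ]
370 None None; 372 None None; 374 142 153; 376 129 153; 378 129 158; 380 128 159; 382 128 159; 384 128 159; 386 128 159; 388 128 151; 390 128 151; 392 134 151; 394 134 150; 396 135 141; 
outlet [550.24875026 130.56434743 124.        ] 87.45160311483741 post 87.1274860159305

outlet [550.24875026 130.56434743 124.        ] 87.7163911028818 post 87.18783469344902

outlet [550.36692726 122.8224783  124.        ] 86.92740757600525 post 87.1274860159305

outlet [550.36692726 122.8224783  124.        ] 87.21907728861812 post 87.18783469344902
```

View pics/c6.png

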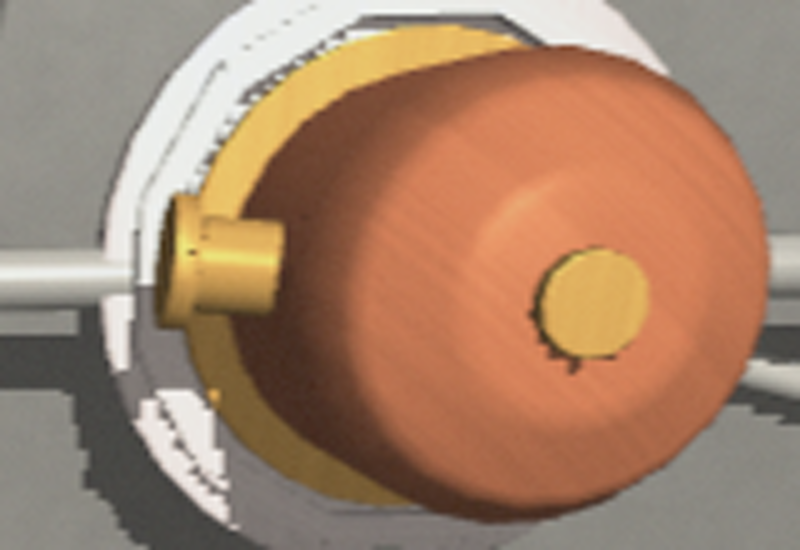

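The outlet bearing is about 87° and the post's is about 87.1°, so the turntable is aligned. Next is the brake.

>>> servo_tool --motion '[{"travel": [-0.08, -0.36, 0], "angular": [0, 0, -0.02], "gripper": 0}, {"travel": [-0.08, -0.36, 0], "angular": [0, 0, -0.02], "gripper": 0}, {"travel": [-0.08, -0.36, 0], "angular": [0, 0, -0.02], "gripper": 0}, {"travel": [-0.08, -0.36, 0], "angular": [0, 0, -0.01], "gripper": 0}, {"travel": [-0.08, -0.36, 0], "angular": [0, 0, 0], "gripper": 0}]'

```text
time_s: 7.3
ee_pos: [439.6, 8.0, 310.0]
ee_rot: [0.995, -0.105, -0.0, 0.0]
force: [0.2, -0.2, -0.2]
gripper_width: 0.2
finger_force: 0.0
```

>>> servo_tool --motion '[{"travel": [-0.08, -0.36, 0], "angular": [0, 0, 0], "gripper": 0}, {"travel": [-0.08, -0.36, 0], "angular": [0, 0, 0], "gripper": 0}, {"travel": [-0.08, -0.36, 0], "angular": [0, 0, 0], "gripper": 0}, {"travel": [-0.08, -0.36, 0], "angular": [0, 0, 0], "gripper": 0}, {"travel": [0, 0, 0], "angular": [0, 0, 0], "gripper": 0}]'

```text
time_s: 7.72
ee_pos: [406.5, -139.4, 310.1]
ee_rot: [0.994, -0.106, -0.001, 0.001]
force: [-0.3, 0.8, 0.6]
gripper_width: 0.5
finger_force: 0.0
```

```bash
python3 - <<'E'
from h import *
s=env.get_state();print(s["time_s"],s["ee_pos"],s["ee_rot"])
w=save("wrist","wrist7.png").astype(int)
p=tuple(int(v) for v in proj("wrist",[453,-146,110]));print(p)
c,st=blob(w,p,25,dark);print(c,st,onplane("wrist",*c,110))
E
```

```text
7.7167 [ 406.54776142 -139.37514132  310.11190243] [ 9.94361241e-01 -1.06036990e-01 -5.36221626e-04  1.26140935e-03]
(313, 165)
[315.75112108 165.14573991] [304 153  24  25 446] [ 453.18700759 -147.97925135  110.        ]
```

>>> servo_tool --motion '[{"travel": [0, 0, -0.41], "angular": [0, 0, 0], "gripper": 0}, {"travel": [0, 0, -0.41], "angular": [0, 0, 0], "gripper": 0}, {"travel": [0, 0, -0.41], "angular": [0, 0, 0], "gripper": 0}, {"travel": [0, 0, -0.41], "angular": [0, 0, 0], "gripper": 0}, {"travel": [0, 0, -0.41], "angular": [0, 0, 0], "gripper": 0}]'

```text
time_s: 8.18
ee_pos: [408.3, -133.0, 103.9]
ee_rot: [0.995, -0.104, 0.0, -0.0]
force: [1.1, -0.3, -1.0]
gripper_width: 0.0
finger_force: 0.0
```

>>> servo_tool --motion '[{"travel": [0.1, -0.02, -0.05], "angular": [0, 0, 0], "gripper": 0}, {"travel": [0.15, -0.03, 0], "angular": [0, 0, 0], "gripper": 0}, {"travel": [0.15, -0.03, 0], "angular": [0, 0, 0], "gripper": 0}, {"travel": [0.15, -0.035, 0], "angular": [0, 0, 0], "gripper": 0}, {"travel": [0.15, -0.035, 0], "angular": [0, 0, 0], "gripper": 0}]'

```text
time_s: 8.6
ee_pos: [480.7, -148.5, 102.1]
ee_rot: [0.995, -0.104, 0.0, -0.0]
force: [-0.2, 0.2, 0.5]
gripper_width: 0.2
finger_force: 0.5
```

```bash
python3 - <<'E'
from h import *
s=env.get_state();print(s["time_s"],s["ee_pos"],s["force"])
t=save("top","top8.png").astype(int)
w=save("wrist","wrist8.png")
o=np.hstack([cv2.resize(t[200:330,380:490].astype(np.uint8),(330,390)),cv2.resize(w[60:340,160:480],(446,390))]);cv2.imwrite("pics/c8.png",o[:,:,::-1])
E
```

```text
8.6 [ 480.67414275 -148.53372133  102.06245474] [-0.24803608  0.23859175  0.46543988]
```

View pics/c8.png

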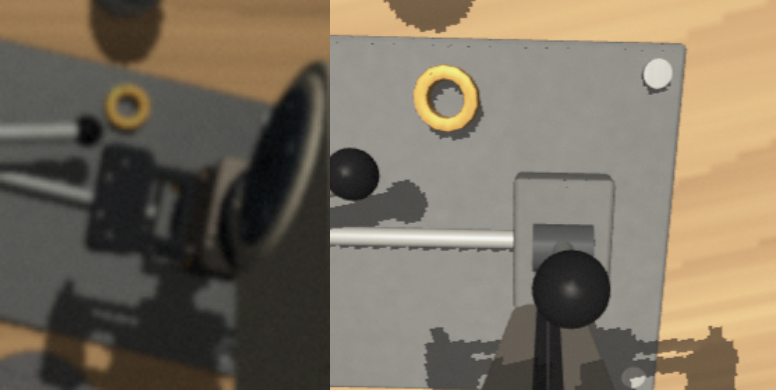

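The wrist crop shows the fingertip behind the ball, with the ball about 7 mm toward -y of it. The push is working, so I'll continue with a small -y correction.

>>> servo_tool --motion '[{"travel": [0.12, -0.06, 0], "angular": [0, 0, 0], "gripper": 0}, {"travel": [0.12, -0.05, 0], "angular": [0, 0, 0], "gripper": 0}, {"travel": [0.08, -0.03, 0], "angular": [0, 0, 0], "gripper": 0}, {"travel": [0.05, -0.01, 0], "angular": [0, 0, 0], "gripper": 0}, {"travel": [0, 0, 0], "angular": [0, 0, 0], "gripper": 0}]'

```text
time_s: 9.12
ee_pos: [512.9, -162.7, 100.6]
ee_rot: [0.995, -0.104, -0.004, -0.0]
force: [-9.2, 1.2, 6.9]
gripper_width: 0.6
finger_force: 4.6
```

>>> servo_tool --motion '[{"travel": [0.04, -0.01, 0], "angular": [0, 0, 0], "gripper": 0}, {"travel": [0.03, -0.01, 0], "angular": [0, 0, 0], "gripper": 0}, {"travel": [0, 0, 0], "angular": [0, 0, 0], "gripper": 0}]'

```text
time_s: 9.37
ee_pos: [513.6, -162.9, 99.7]
ee_rot: [0.995, -0.104, -0.01, -0.002]
force: [-28.6, 5.2, 19.5]
gripper_width: 0.5
finger_force: 14.7
```

The finger stalled at 513 mm with 29 N, so the lever is at its stop. I'll back off and clear the scene.

>>> servo_tool --motion '[{"travel": [-0.2, 0.04, 0], "angular": [0, 0, 0], "gripper": 0}, {"travel": [-0.35, 0.05, 0.1], "angular": [0, 0, 0], "gripper": 0}, {"travel": [-0.2, 0, 0.35], "angular": [0, 0, 0], "gripper": 0}, {"travel": [0, 0, 0.41], "angular": [0, 0, 0], "gripper": 0}, {"travel": [0, 0, 0.41], "angular": [0, 0, 0], "gripper": 0}]'

```text
time_s: 9.78
ee_pos: [445.5, -155.8, 229.1]
ee_rot: [0.995, -0.104, -0.001, -0.0]
force: [1.7, -0.8, -0.2]
gripper_width: 0.6
finger_force: 0.0
```

>>> servo_tool --motion '[{"travel": [-0.1, -0.1, 0.35], "angular": [0, 0, 0], "gripper": 0}, {"travel": [-0.2, -0.35, 0], "angular": [0, 0, 0], "gripper": 0}, {"travel": [-0.1, -0.35, 0], "angular": [0, 0, 0], "gripper": 0}, {"travel": [0, 0, 0], "angular": [0, 0, 0], "gripper": 0}, {"travel": [0, 0, 0], "angular": [0, 0, 0], "gripper": 0}]'

```text
time_s: 10.2
ee_pos: [407.1, -237.5, 263.3]
ee_rot: [0.994, -0.106, 0.0, 0.0]
force: [-0.3, -0.6, 0.1]
gripper_width: 0.4
finger_force: 0.0
```

```bash
python3 - <<'E'
from h import *
t=status("top9.png").astype(int);s=save("scene","scene9.png").astype(int)
for e in(0,1): print(e)
o=np.hstack([t[120:380,190:500].astype(np.uint8),s[170:430,80:400].astype(np.uint8)])
cv2.imwrite("pics/c9.png",o[:,:,::-1])
E
```

```text
t 10.2 tcp [ 407.1 -237.5  263.3] F [-0.3 -0.6  0.1] r 341.39105255062117 finger -114.00039077734914 tooly -102.15191966367708
ball [409.3 243.4] 156.8 ang -88.1
ball [259.  246.7] 155.3 ang 91.9
ball [335.5 321.5] 156.6 ang -178.1
0
1
```

View pics/c9.png

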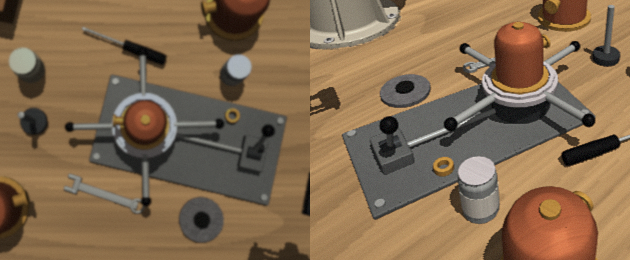

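```bash
python3 - <<'E'
from h import *
t=cv2.imread("pics/top9.png")[:,:,::-1];s=cv2.imread("pics/scene9.png")[:,:,::-1]
a,_=blob(t,(458,250),10,dark);b,_=blob(s,(159,295),11,dark)
X,e=tri("top",a,"scene",b);d=X-[452.8,-146.4,109.9];print(a,b,X,e,"chord",np.linalg.norm(d),"start+travel rad",2*np.arcsin(np.linalg.norm(d)/180))
E
```

```text
[457.47887324 251.05633803] [158.50972763 295.12062257] [ 533.71244528 -168.03963561  109.18950608] 1.4240070316234716 chord 83.75919312384798 start+travel rad 0.9680121995379027
```

The ball moved 0.97 rad from where it started, so the lever is at its far stop. The turntable angle hasn't changed and the hand is clear.

```bash
python3 -c "
from workcell import env
print(env.hand_in())"
```

```text
the job is handed in; nothing more can be done
None
```

The job is handed in with no verdict shown: by my measurements the outlet points at the post to within about 1°, the brake lever is over at its far stop, the pot was never touched, and the hand is clear.

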